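# Set and lock the stop of a setting fixture

### The arm

A 6-joint arm with a two-finger parallel gripper is mounted at the origin on a cart in front of the work surface, level with it; the furniture and walls round the work are solid. World frame = base frame: x ahead of the robot, y to its left, z up, the work surface at z = 0. Lengths are in m, angles in rad, forces in N, time in s.
With the tool pointing down it reaches from about 0.35 to 0.975 m from the base axis. Payload 4.9 kg.
Tool frame: the origin (TCP) lies at the very end of the fingers, on their centre line; the grasp point (between the pads) lies 19 mm behind it; z points along the fingers, y is the line along which they close (so a half turn about z gives the same grasp; the last joint's range is limited). The gripper opens to 85 mm and grips with 20 to 120 N. Pads are 22 mm wide; open, the fingers measure 114 mm over their backs; the gripper's body (76 mm by 85 mm) begins 54 mm behind the grasp point. The pads swing forward as they close: fully open they stand 13 mm farther back than shut.
Start: joints at [1.018, 0.053, 1.613, -0, 1.476, -0.119], TCP at [0.263, 0.567, 0.231] pointing down, gripper open.
Joint ranges: [-3.01, 3.01], [-1.01, 2.22], [0.06, 2.58], [-1.02, 4.17], [0.09, 2.62], [-3.14, 3.14]. Speed limits (rad/s): [2.57, 2.57, 3.14, 3.14, 3.14, 3.14].

### API

Orientations are given as a rotation vector (axis times angle).
In Python, from station import ctrl, imaging gives the robot as it stands.
- The arm moves only by the tool play_rows, never from a script. Its argument "series" is a list of rows, each a list of 3 entries, a list of its own where there are three numbers: the opening, from 0 (shut) to 1 (fully open), then the shift along the tool's x, y, z each as a share of 0.05 m, from -1 to 1, then the turn, a rotation vector about the tool's x, y, z each as a share of 8 degrees, from -1 to 1. In form: [[grip, [dx, dy, dz], [ax, ay, az]], ...]. A call has 1 to 8 rows; each row shifts and turns the commanded pose from where the row before left it, along the tool's axes as they then stand; what a row does not reach is not made up. A row lasts 1/8 s, in which the tool goes at most 62.5 mm and 10.7 degrees, less where a joint would pass 70% of its speed; a pose out of reach is approached as far as the arm can. A call with a number of a shift or a turn outside -1 to 1 is refused whole. A call with a gripper value outside its range is refused whole. The fingers move at their own pace and stop on an object; "force" is the grip in N (left out, the last holds). Time passes only in rows, so rows that do not move let the fingers close. It gives the time, the measured TCP pose, the force, the opening and the grip force at its end, in the units of the state.
- ctrl.get_obs(): the state, without advancing time (a new reading comes with each control period).
- imaging.get_image(name): name is "scene" or "top" or "wrist"; returns a dict with "color" (384x512x3 uint8, blue, green, red), "fx", "fy", "cx", "cy" (pixels), "D" ([k1, k2, p1, p2, k3] as OpenCV has them; the pictures are not rectified), "extrinsics" (4x4, takes a point from world to camera coordinates); the wrist camera has in their place "hand_eye" (4x4, takes a point from camera to tool coordinates, whose origin is the TCP and whose axes are the flange's). Camera axes: x right, y down, z forward; pixel columns grow to the right and rows downward; lengths in m; the calibration is good to about 2 mm. A picture is of the moment at which its call begins: read the wrist's pose just before it. There is no depth.
- ctrl.finish_job(): hands the job in; it is judged then, once.
The state is a dict: "t": time; "q": joint angles; "dq": joint speeds; "effort": joint torques, N m; "tool_pos": TCP position; "tool_rot": TCP orientation; "contact_force": force on the tool from outside, world axes, zero at the start; "wrist_torque": the same for the moment, N m; "opening": finger opening in m; "grip_force": force on a finger pad.
Only numpy, scipy, OpenCV 4.12 (cv2) and the standard library are available. Lean on these libraries where they do the work, as an engineer would, in place of code of your own. Each camera call takes 0.05 s, during which the arm holds its last target. There are 200 camera calls.

### The job

Push the ground steel plate square and flush into the corner of the setting fixture, against both its back fence and its side fence. Slide the stop up until it touches the plate's free end, then turn the bar knob on the stop clockwise as far as it goes so that the stop is locked there. Leave the hammer and the oil can where they are.

Things in the scene. Friction and masses are not known exactly. Their poses are not given: they have to be found in the camera images.
- fixture: Fixed flat steel fixture, 150 x 230 mm. Origin on the bench under it; x away from the robot, y left at yaw 0. Its level bed, 14 mm above the bench, spans x -28..+60, y -125..+105 mm; an apron of the same height continues it to x -90 mm for y -125..+20 mm. A 10 mm slot along y at x +15 mm guides the stop.
- corner (a point): Inner corner of the fences at bed height, fixture (+48, -113, 14) mm; axes are the fixture's. Back fence: bar along y at the far edge, inner face at fixture x = +48 mm. Side fence: bar along x at the right end, inner face at y = -113 mm, from x -90 to +48 mm. Both 12 mm thick, tops 34 mm above the bench.
- plate_center (a point): Centre (half-way up) of the ground grey steel plate, 95 x 65 x 14 mm, 0.5 to 0.8 kg, loose on the bed (4 to 12 N slides it). Its x axis is along the 95 mm side, which lies roughly along the fixture's y (within 0.2 rad). Flush in the corner the centre is at fixture (+15.5, -65.5, +21) mm and the free end at y = -18 mm.
- stop_face (a point): Middle of the stop's flat face that looks to the side fence. The stop is an aluminium block 64 mm (fixture x) by 40 mm (fixture y), top 39 mm above the bench, that slides in the slot and carries the knob. Axes are the fixture's. The point is 25 mm above the bench at fixture x = +15 mm.
- stop (a joint): Travel of the stop in m: 0 when its face is at fixture y = +54.7 mm, growing as it slides towards the side fence (0.0727 with its face against the plate flush in the corner). About 1 to 2 N moves it while the clamp is loose.
- clamp_grip (a point): Middle of the bar of the clamp knob on top of the stop, on its upright turning axis, 59 mm above the bench and 20 mm behind the stop's face. The dark bar is 60 mm long, 13 mm thick and 18 mm high (50 to 68 mm above the bench), on a thin round neck. The point's x axis points along the bar.
- clamp (a joint): Turn of the clamp knob in rad: 0 = loose, bar across the slot (along the fixture's x); grows as it is turned clockwise seen from above, to the end stop at 1.4 (fully tight). From about 0.7 it bites in the slot and holds the stop; locked, the stop will not slide under 30 N. It stays where it is left; turning takes 0.1 N m loose, up to 0.2 to 0.25 N m at the end.
- hammer: Brass hammer with a wooden handle, 166 x 51 x 22 mm, lying loose left of the fixture; not to be moved. Origin under its middle.
- oil: Red oil can with a thin bent spout, 62 x 93 x 155 mm, loose; not to be moved. Origin under its middle.

How it is judged:
By the outcome, as a careful person would: the job done as asked, in the order asked, and still so for the second after the job is handed in, with the robot touching nothing.
It also fails if it takes over 48 s, if anything falls off the work surface, if the arm or the gripper's body presses on something with over 40 N, if the wrist force passes 120 N, or if a joint passes its speed limit or range.

## Working session

There is one attempt and no reset: what is moved stays moved. The work goes in short steps, Python scripts to look and compute and a tool call to move; the robot and the scene stay as the last step left them, time stands still between calls to the robot, and variables do not carry over. Pictures are saved under pics/ and viewed, at most 10 in all, crops included, and the job is handed in when it is done.

Besides the shell and the picture viewer there is one more tool, called as name(argument=value, ...) on one line, values as JSON. play_rows: Moves the arm, as the interface text tells. Shift numbers are shares of 0.05 m and turn numbers shares of 8 degrees, none past 1 either way. Its arguments: {"type":"object","properties":{"series":{"type":"array"},"force":{"type":"number"}},"required":["series"]}

```bash
mkdir -p pics; cat > h.py <<'E'
import numpy as np, cv2
from station import ctrl, imaging
def snap(name,fn):
    im=imaging.get_image(name); cv2.imwrite('pics/'+fn,im['color']); return im
E
python3 - <<'E'
from h import *
import pickle
o=ctrl.get_obs(); print(o['t'],o['tool_pos'],o['tool_rot'],o['opening'])
d={}
for n in ('top','scene'):
    d[n]=snap(n,n+'0.png'); print(n,{k:v for k,v in d[n].items() if k!='color'})
pickle.dump(d,open('im0.pkl','wb'))
E
```

```text
0.0 [0.26238572 0.56656493 0.2300668 ] [-0.67597334 -3.06730674  0.00306752] 0.08524848915383222
top {'fx': 461.5818204639226, 'fy': 461.5818204639226, 'cx': 255.64926102380448, 'cy': 189.7594119268755, 'D': array([-0.14019186,  0.        ,  0.        ,  0.        ,  0.        ]), 'extrinsics': array([[ 0.00694266, -0.99981223,  0.01809174, -0.28137929],
       [-0.99541708, -0.00863549, -0.09523798,  0.52970523],
       [ 0.09537633, -0.01734762, -0.99529012,  0.88577377],
       [ 0.        ,  0.        ,  0.        ,  1.        ]])}
scene {'fx': 423.91744139026565, 'fy': 423.91744139026565, 'cx': 258.50384429553304, 'cy': 189.9268864100731, 'D': array([-0.15536555,  0.        ,  0.        ,  0.        ,  0.        ]), 'extrinsics': array([[ 0.84341102, -0.53709655, -0.01360706, -0.59148216],
       [-0.33208769, -0.50123898, -0.79904771,  0.0903544 ],
       [ 0.42234538,  0.67844438, -0.60111363,  0.84747552],
       [ 0.        ,  0.        ,  0.        ,  1.        ]])}
```

View pics/top0.png

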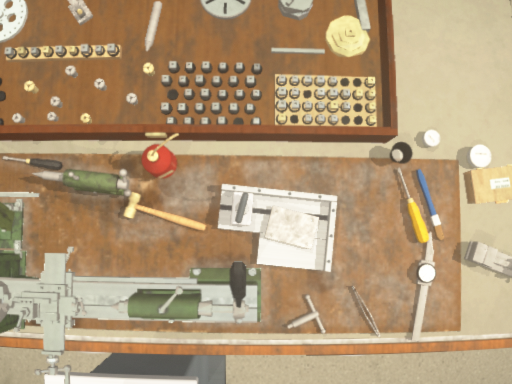

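View pics/scene0.png

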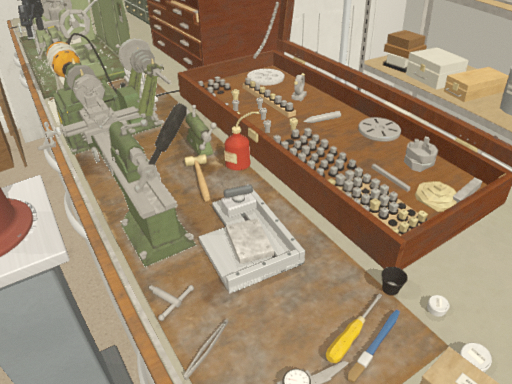

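```bash
python3 - <<'E'
import pickle,cv2
d=pickle.load(open('im0.pkl','rb'))
c=d['top']['color'][178:278,208:344]; cv2.imwrite('pics/c1.png',cv2.resize(c,(782,575),interpolation=cv2.INTER_CUBIC))
E
```

```text
(no output)
```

View pics/c1.png

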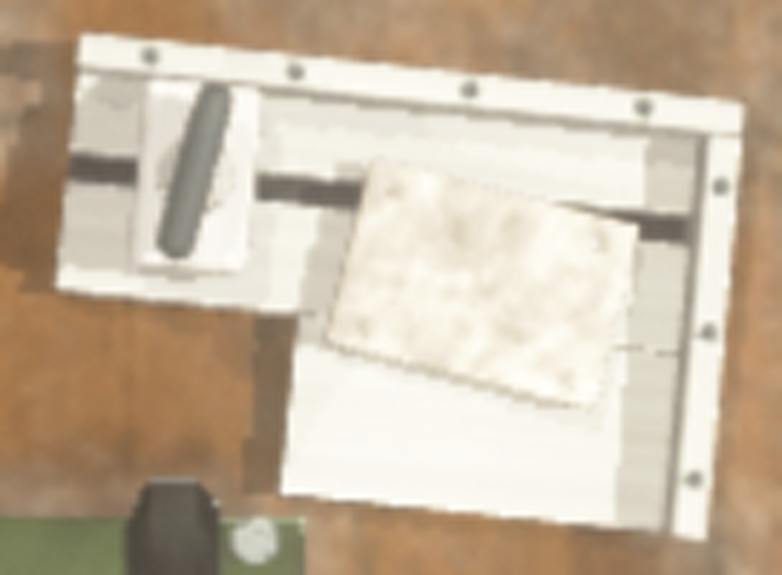

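```bash
cat >> h.py <<'E'
def ray(im,px,z):
    K=np.array([[im['fx'],0,im['cx']],[0,im['fy'],im['cy']],[0,0,1]])
    u=cv2.undistortPoints(np.array(px,float).reshape(-1,1,2),K,im['D']).reshape(-1,2)
    R=im['extrinsics'][:3,:3];t=im['extrinsics'][:3,3]
    c=-R.T@t; d=np.c_[u,np.ones(len(u))]@R
    return c+d*((np.broadcast_to(z,len(u))-c[2])/d[:,2])[:,None]
def fitfix(w,f):  # 2D rigid
    w=np.array(w)[:,:2];f=np.array(f,float)
    wc,fc=w.mean(0),f.mean(0);a=w-wc;b=f-fc
    th=np.arctan2((b[:,0]*a[:,1]-b[:,1]*a[:,0]).sum(),(a*b).sum())
    R=np.array([[np.cos(th),-np.sin(th)],[np.sin(th),np.cos(th)]])
    return th,R,wc-R@fc
E
python3 - <<'E'
from h import *
import pickle
im=pickle.load(open('im0.pkl','rb'))['top']
g=lambda p:(np.array(p,float)+.5)/5.75-.5+[208,178]
px=[(80,33),(743,102),(706,540),(706,134),(672,532),(57,289),(282,494)]
z=np.array([34,34,34,34,34,14,14])/1e3
f=np.array([(60,105),(60,-125),(-90,-125),(48,-113),(-90,-113),(-28,105),(-90,20)])/1e3
w=ray(im,g(px),z); th,R,t=fitfix(w,f)
print('fix',th,t,'\nres mm',((w[:,:2]-t)@R-f)*1e3)
def s(n,p,z):
    w=ray(im,g(p),z)[:,:2]; print(n,w.round(4).tolist(),((w-t)@R*1e3).round(1).tolist())
s('plate',[(370,160),(638,228),(595,408),(328,343)],.028)
s('bar',[(217,85),(174,258)],.068)
s('stop',[(260,92),(246,270),(133,268),(147,82)],.039)
o=ctrl.get_obs()
print(cv2.Rodrigues(o['tool_rot'])[0])
E
```

```text
fix -0.0939544748805248 [ 0.47389436 -0.30843773] 
res mm [[-0.02385645 -0.3185179 ]
 [-0.3446202   0.68681265]
 [-0.50439854  0.0910611 ]
 [-0.64075452  0.54197214]
 [ 1.12514496 -0.03512561]
 [ 0.42838349 -0.59625453]
 [-0.03989874 -0.36994784]]
plate [[0.5011, -0.3096], [0.4783, -0.4021], [0.4166, -0.3871], [0.4384, -0.2955]] [[27.2, 1.4], [13.2, -92.8], [-49.6, -83.7], [-36.6, 9.5]]
bar [[0.5229, -0.2571], [0.466, -0.2435]] [[44.0, 55.8], [-13.9, 63.9]]
stop [[0.5233, -0.2715], [0.4629, -0.2673], [0.4632, -0.2291], [0.5263, -0.2331]] [[45.7, 41.4], [-14.8, 40.0], [-18.1, 78.0], [45.1, 79.9]]
[[-9.07365423e-01  4.20341607e-01 -9.60560280e-04]
 [ 4.20342648e-01  9.07364116e-01 -1.55550893e-03]
 [ 2.17732807e-04 -1.81517947e-03 -9.99998329e-01]]
```

```bash
cat >> h.py <<'E'
TH=-0.09395; T=np.array([0.47389,-0.30844]); RF=np.array([[np.cos(TH),-np.sin(TH)],[np.sin(TH),np.cos(TH)]])
def where():
    o=ctrl.get_obs(); R=cv2.Rodrigues(o['tool_rot'])[0]; p=o['tool_pos']
    f=RF.T@(p[:2]-T)*1e3; yaw=np.arctan2(R[1,1],R[0,1])-TH-np.pi/2
    print('t %.2f fix mm %s z %.1f  tooly-vs-fixy deg %.2f F(fix) %s tz %.2f open %.1f q6 %.2f'%(o['t'],f.round(1),p[2]*1e3,np.degrees(yaw),np.r_[RF.T@o['contact_force'][:2],o['contact_force'][2]].round(1),o['wrist_torque'][2],o['opening']*1e3,o['q'][5]),'tilt',R[2].round(3))
    return p,R
def goto(fx,fy,z,yawdeg):
    "units: shift (before turn) and turn, tool axes, to fixture mm target; yaw=tool y vs fixture y"
    p,R=where(); w=np.r_[T+RF@np.array([fx,fy])/1e3,z/1e3]
    a=TH+np.pi/2+np.radians(yawdeg); y=np.array([np.cos(a),np.sin(a),0]);zz=np.array([0,0,-1.]);x=np.cross(y,zz)
    Rt=np.c_[x,y,zz]; rv=cv2.Rodrigues(R.T@Rt)[0].ravel()
    print('shift units',(R.T@(w-p)/.05).round(2),'(after turn)',(Rt.T@(w-p)/.05).round(2),'turn units',(np.degrees(rv)/8).round(2))
E
python3 - <<'E'
from h import *
import pickle
d=pickle.load(open('im0.pkl','rb'))
def tri(a,b):
    L=[]
    for im,p in ((d['top'],a),(d['scene'],b)):
        p0,p1=ray(im,[p],0.)[0],ray(im,[p],.3)[0]; L.append((p0,(p1-p0)/.3))
    A=np.c_[L[0][1],-L[1][1]]; s=np.linalg.lstsq(A,L[1][0]-L[0][0],rcond=None)[0]
    print(L[0][0]+s[0]*L[0][1],L[1][0]+s[1]*L[1][1])
tri((238,268),(182,110)); tri((238,304),(158,160)); tri((258,272),(132,120)); tri((160,155),(237,137))
goto(-78,-40,150,0)
E
```

```text
[ 0.39559186 -0.24844215  0.26784356] [ 0.39837111 -0.24961571  0.26761674]
[ 0.33274491 -0.24746925  0.19294928] [ 0.34348124 -0.25166646  0.19125492]
[ 0.39038687 -0.27715935  0.27209759] [ 0.31258909 -0.25561473  0.277946  ]
[ 0.59066971 -0.09606694  0.08281702] [ 0.58427095 -0.09287037  0.08234266]
t 0.10 fix mm [-292.6  851.4] z 230.2  tooly-vs-fixy deg -19.47 F(fix) [ 0.2 -0.5 -0.1] tz 0.05 open 85.2 q6 -0.12 tilt [ 0.    -0.002 -1.   ]
shift units [ -9.99 -15.37   1.63] (after turn) [ -4.29 -17.83   1.6 ] turn units [-0.01 -0.   -2.43]
```

play_rows(series=[[0.6,[0,0,-0.6],[0,0,-0.6]],[0.6,[0,0,-0.8],[0,0,-0.6]],[0.6,[-0.8,0,-0.8],[0,0,-0.6]],[0.6,[-0.9,0,-0.2],[0,0,-0.6]],[0.6,[-0.9,0,0],[0,0,0]],[0.6,[-0.9,-0.3,0],[0,0,0]],[0.6,[-0.5,-0.8,0],[0,0,0]],[0.6,[0,-1,0],[0,0,0]]])

```text
t: 1.1
tool_pos: [0.451, 0.431, 0.3495]
tool_rot: [-0.157, -3.136, 0.003]
contact_force: [-0.5, 0.3, 0.6]
opening: 0.0514
grip_force: 0.0
```

```bash
python3 -c "
from h import *
goto(-78,-40,150,0)"
```

```text
t 1.10 fix mm [-92.2 734. ] z 349.5  tooly-vs-fixy deg -0.35 F(fix) [-0.6  0.3  0.6] tz 0.00 open 51.4 q6 -0.83 tilt [ 0.002 -0.002 -1.   ]
shift units [ -0.38 -15.47   4.02] (after turn) [ -0.28 -15.48   3.99] turn units [-0.01 -0.01 -0.04]
```

play_rows(series=[[0.6,[-0.2,-1,0],[0,0,0]],[0.6,[-0.2,-1,0],[0,0,0]],[0.6,[0,-1,0],[0,0,0]],[0.6,[0,-1,0],[0,0,0]],[0.6,[0,-1,0],[0,0,0]],[0.6,[0,-1,0],[0,0,0]],[0.6,[0,-1,0],[0,0,0]],[0.6,[0,-1,0],[0,0,0]]])

```text
t: 2.1
tool_pos: [0.4295, 0.0311, 0.3509]
tool_rot: [-0.155, -3.138, 0.0]
contact_force: [0.2, 0.4, 0.3]
opening: 0.0512
grip_force: 0.0
```

play_rows(series=[[0.6,[0,-1,0],[0,0,0]],[0.6,[0,-1,0],[0,0,0]],[0.6,[0,-1,0],[0,0,0]],[0.6,[0,-1,0],[0,0,0]],[0.6,[0,-1,0],[0,0,0]],[0.6,[0,-1,0],[0,0,0]],[0.6,[0,-1,0],[0,0,0]],[0.6,[0,-0.5,0],[0,0,0]]])

```text
t: 3.1
tool_pos: [0.3924, -0.3424, 0.3504]
tool_rot: [-0.158, -3.136, -0.002]
contact_force: [0.4, 0.7, 0.5]
opening: 0.0514
grip_force: 0.0
```

```bash
python3 -c "
from h import *
goto(-78,-40,60,0)"
```

```text
t 3.10 fix mm [-77.9 -41.4] z 350.4  tooly-vs-fixy deg -0.40 F(fix) [0.3 0.7 0.5] tz -0.05 open 51.4 q6 -2.33 tilt [ 0.001  0.001 -1.   ]
shift units [-0.01  0.02  5.81] (after turn) [0.   0.03 5.81] turn units [ 0.01 -0.01 -0.05]
```

play_rows(series=[[0.6,[0,0,1],[0,0,0]],[0.6,[0,0,1],[0,0,0]],[0.6,[0,0,1],[0,0,0]],[0.6,[0,0,1],[0,0,0]],[0.6,[0,0,1],[0,0,0]],[0.6,[0,0,1],[0,0,0]],[0.6,[0,0,0.5],[0,0,0]],[0.6,[0,0,0.1],[0,0,0]]])

```text
t: 4.1
tool_pos: [0.3921, -0.3386, 0.019]
tool_rot: [-0.154, -3.135, -0.006]
contact_force: [-0.2, 0.4, -0.8]
opening: 0.0509
grip_force: 0.0
```

```bash
python3 -c "
from h import *
goto(-28,-40,17,0)
snap('top','t1.png');snap('wrist','w1.png')
a=cv2.imread('pics/t1.png')[170:290,200:350];b=cv2.imread('pics/w1.png')
cv2.imwrite('pics/m1.png',np.hstack([cv2.resize(a,(400,300),interpolation=2),cv2.resize(b,(400,300))]))"
```

```text
t 4.10 fix mm [-78.6 -37.7] z 19.0  tooly-vs-fixy deg -0.23 F(fix) [-0.3  0.4 -0.8] tz 0.01 open 50.9 q6 -2.33 tilt [ 0.003  0.004 -1.   ]
shift units [-1.01 -0.04  0.04] (after turn) [-1.01 -0.05  0.04] turn units [ 0.03 -0.02 -0.03]
```

View pics/m1.png

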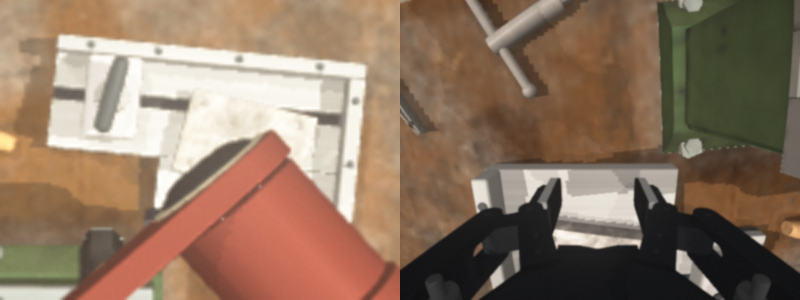

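play_rows(series=[[0.6,[0,0,0.07],[0,0,0]],[0.6,[-0.1,0,0],[0,0,0]],[0.6,[-0.1,0,0],[0,0,0]],[0.6,[-0.1,0,0],[0,0,0]],[0.6,[-0.1,0,0],[0,0,0]],[0.6,[-0.1,0,0],[0,0,0]],[0.6,[-0.1,0,0],[0,0,0]],[0.6,[0,0,0],[0,0,0]]])

```text
t: 5.2
tool_pos: [0.4237, -0.3435, 0.0178]
tool_rot: [0.155, 3.137, 0.001]
contact_force: [0.4, -0.1, 1.0]
opening: 0.0513
grip_force: 0.0
```

```bash
python3 -c "
from h import *
goto(-28,-40,16,0)"
```

```text
t 5.20 fix mm [-46.7 -39.6] z 17.8  tooly-vs-fixy deg -0.27 F(fix) [ 0.4 -0.1  1. ] tz -0.07 open 51.3 q6 -2.29 tilt [-0.001  0.    -1.   ]
shift units [-0.37 -0.01  0.04] (after turn) [-0.37 -0.01  0.04] turn units [ 0.    0.01 -0.03]
```

```bash
python3 -c "
from h import *
snap('scene','s1.png');snap('wrist','w2.png')
a=cv2.imread('pics/s1.png')[170:290,190:310];b=cv2.imread('pics/w2.png')
cv2.imwrite('pics/m2.png',np.hstack([cv2.resize(a,(400,400),interpolation=2),cv2.resize(b[184:384,56:456],(400,400))]))"
```

```text
(no output)
```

View pics/m2.png

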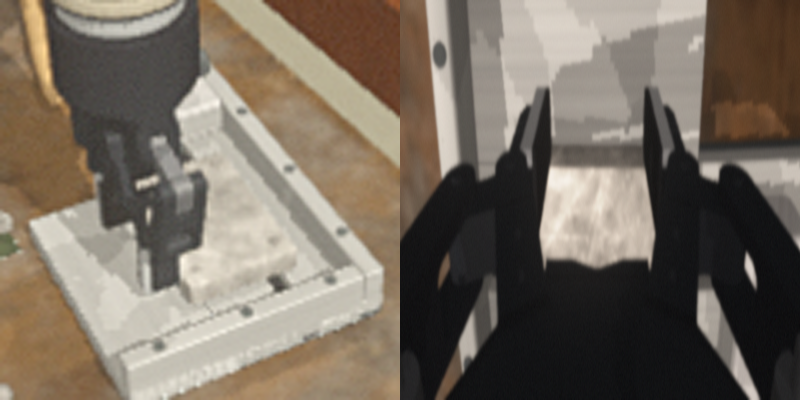

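play_rows(series=[[0.6,[-0.1,0,0],[0,0,0]],[0.6,[-0.1,0,0],[0,0,0]],[0.6,[-0.08,0,0],[0,0,0]],[0.6,[-0.03,0,0],[0,0,0]],[0.6,[-0.03,0,0],[0,0,0]]])

```text
t: 5.92
tool_pos: [0.4397, -0.345, 0.0175]
tool_rot: [-0.155, -3.137, -0.001]
contact_force: [-4.5, 1.3, 1.6]
opening: 0.0515
grip_force: 2.2
```

```bash
python3 -c "
from h import *
goto(-28,-40,16,0)"
```

```text
t 5.92 fix mm [-30.6 -39.6] z 17.5  tooly-vs-fixy deg -0.26 F(fix) [-4.6  0.9  1.6] tz 0.03 open 51.5 q6 -2.27 tilt [ 0.001  0.001 -1.   ]
shift units [-0.05 -0.01  0.03] (after turn) [-0.05 -0.01  0.03] turn units [ 0.   -0.01 -0.03]
```

play_rows(series=[[0.6,[-0.03,0,0],[0,0,0]],[0.6,[-0.03,0,0],[0,0,0]]])

```text
t: 6.18
tool_pos: [0.4423, -0.3454, 0.0175]
tool_rot: [-0.154, -3.136, -0.001]
contact_force: [-8.4, 0.4, 2.7]
opening: 0.051
grip_force: 4.3
```

play_rows(series=[[0.6,[-0.03,0,0],[0,0,0]],[0.6,[0,0,0],[0,0,0]]])

```text
t: 6.42
tool_pos: [0.4424, -0.3454, 0.0175]
tool_rot: [-0.153, -3.132, -0.002]
contact_force: [-12.1, 0.8, 5.8]
opening: 0.0514
grip_force: 5.9
```

```bash
python3 -c "
from h import *
goto(-28,-40,16,0)"
```

```text
t 6.42 fix mm [-27.9 -39.8] z 17.5  tooly-vs-fixy deg -0.23 F(fix) [-12.1  -0.3   5.8] tz 0.06 open 51.4 q6 -2.27 tilt [ 0.006  0.001 -1.   ]
shift units [ 0.   -0.    0.03] (after turn) [ 0.   -0.    0.03] turn units [ 0.01 -0.04 -0.03]
```

play_rows(series=[[0.6,[-0.04,0,0],[0,0,0]],[0.6,[0,0,0],[0,0,0]],[0.6,[0.3,0,0],[0,0,0]],[0.4,[0.2,0,-0.8],[0,0,0]],[0.2,[0,0,-1],[0,0,1]],[0,[0,0,-0.5],[0,0,1]],[0,[0,0,0],[0,0,1]],[0,[0,0,0],[0,0,1]]])

```text
t: 7.42
tool_pos: [0.4227, -0.3439, 0.1341]
tool_rot: [1.019, 2.967, -0.001]
contact_force: [-0.1, -0.3, -0.8]
opening: 0.0
grip_force: 0.0
```

play_rows(series=[[0,[0,0,0],[0,0,1]],[0,[0,0,0],[0,0,1]],[0,[0,0,0],[0,0,1]],[0,[0,0,0],[0,0,1]],[0,[0,0,0],[0,0,1]],[0,[0,0,0],[0,0,1]],[0,[0,0,0],[0,0,1]],[0,[0,0,0],[0,0,0.25]]])

```text
t: 8.43
tool_pos: [0.4222, -0.3436, 0.1332]
tool_rot: [2.327, 2.107, 0.002]
contact_force: [-0.0, -0.5, -0.7]
opening: -0.0
grip_force: 0.0
```

```bash
python3 -c "
from h import *
goto(12,22,110,-90)
snap('top','t3.png');snap('scene','s3.png')
a=cv2.imread('pics/t3.png')[170:290,200:350];b=cv2.imread('pics/s3.png')[170:290,190:310]
cv2.imwrite('pics/m3.png',np.hstack([cv2.resize(a,(450,360),interpolation=2),cv2.resize(b,(350,360),interpolation=2)]))"
```

```text
t 8.43 fix mm [-48.1 -39.8] z 133.2  tooly-vs-fixy deg -90.29 F(fix) [ 0.  -0.5 -0.7] tz 0.01 open -0.0 q6 -0.72 tilt [-0.001  0.002 -1.   ]
shift units [1.24 1.2  0.47] (after turn) [1.24 1.2  0.46] turn units [ 0.02  0.01 -0.04]
```

View pics/m3.png

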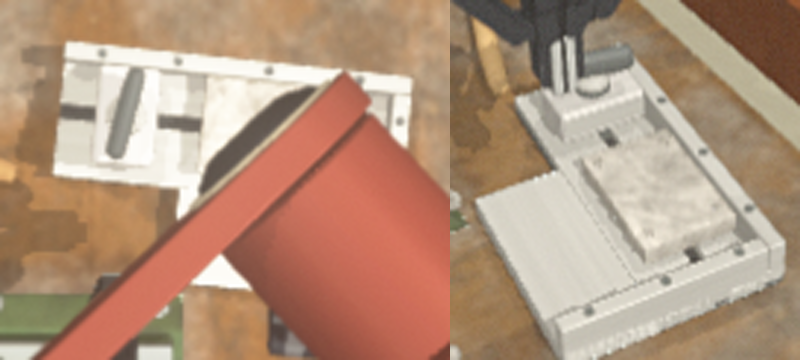

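```bash
python3 -c "
from h import *
im=imaging.get_image('top')
for p,z in ((267.7,206.7),.028),((265.5,224),.028),((251.7,207),.039):
    w=ray(im,[p],z)[0]; print(RF.T@(w[:2]-T)*1e3)"
```

```text
[23.81924199  9.46562321]
[-10.54546331  10.41188163]
[19.37224465 40.85745008]
```

play_rows(series=[[0,[0.66,0.6,0],[0,0,0]],[0,[0.66,0.6,0],[0,0,0]],[0,[0,0,0.6],[0,0,0]],[0,[0,0,0],[0,0,0]]])

```text
t: 9.07
tool_pos: [0.4865, -0.282, 0.1002]
tool_rot: [-2.323, -2.108, 0.001]
contact_force: [0.4, 0.8, -0.1]
opening: -0.0001
grip_force: 0.0
```

```bash
python3 -c "
from h import *
goto(13,26,18,-90)"
```

```text
t 9.07 fix mm [10.1 27.5] z 100.2  tooly-vs-fixy deg -90.17 F(fix) [ 0.3  0.8 -0.1] tz 0.02 open -0.1 q6 -0.56 tilt [ 0.003 -0.004 -1.   ]
shift units [-0.03  0.07  1.64] (after turn) [-0.03  0.06  1.64] turn units [-0.03 -0.02 -0.02]
```

play_rows(series=[[0,[-0.03,0.07,0.5],[0,0,0]],[0,[0,0,0.5],[0,0,0]],[0,[0,0,0.4],[0,0,0]],[0,[0,0,0.23],[0,0,0]],[0,[0,0,0],[0,0,0]]])

```text
t: 9.7
tool_pos: [0.4906, -0.2853, 0.0207]
tool_rot: [-2.327, -2.108, 0.0]
contact_force: [-0.2, -0.4, 0.3]
opening: -0.0001
grip_force: 0.0
```

```bash
python3 -c "
from h import *
goto(13,-7,18,-90)"
```

```text
t 9.70 fix mm [14.5 24.6] z 20.7  tooly-vs-fixy deg -90.28 F(fix) [-0.2 -0.4  0.3] tz -0.04 open -0.1 q6 -0.56 tilt [ 0.001 -0.001 -1.   ]
shift units [-0.63 -0.03  0.05] (after turn) [-0.63 -0.03  0.05] turn units [-0.01 -0.01 -0.04]
```

play_rows(series=[[0,[-0.1,0,0],[0,0,0]],[0,[-0.1,0,0],[0,0,0]],[0,[-0.1,0,0],[0,0,0]],[0,[-0.1,0,0],[0,0,0]],[0,[-0.1,0,0],[0,0,0]],[0,[-0.05,0,0],[0,0,0]],[0,[-0.04,0,0],[0,0,0]]])

```text
t: 10.58
tool_pos: [0.4885, -0.315, 0.0217]
tool_rot: [2.328, 2.109, 0.001]
contact_force: [1.0, 5.4, 3.1]
opening: -0.0002
grip_force: 2.7
```

```bash
python3 -c "
from h import *
goto(13,-7,18,-90)"
```

```text
t 10.57 fix mm [15.1 -5.1] z 21.7  tooly-vs-fixy deg -90.28 F(fix) [0.5 5.5 3.1] tz -0.03 open -0.2 q6 -0.60 tilt [ 0.     0.001 -1.   ]
shift units [-0.04 -0.04  0.07] (after turn) [-0.04 -0.04  0.07] turn units [ 0.   -0.   -0.04]
```

play_rows(series=[[0,[-0.03,0,0],[0,0,0]],[0,[-0.03,0,0],[0,0,0]],[0,[-0.03,0,0],[0,0,0]]])

```text
t: 10.95
tool_pos: [0.4883, -0.3158, 0.0217]
tool_rot: [-2.325, -2.104, -0.009]
contact_force: [1.5, 20.3, 10.3]
opening: 0.0002
grip_force: 9.9
```

play_rows(series=[[0,[-0.03,0,0],[0,0,0]],[0,[0,0,0],[0,0,0]]])

```text
t: 11.2
tool_pos: [0.4883, -0.3158, 0.0216]
tool_rot: [-2.323, -2.103, -0.012]
contact_force: [2.4, 21.3, 9.7]
opening: -0.0001
grip_force: 10.9
```

```bash
python3 -c "
from h import *
goto(13,-7,18,-90)"
```

```text
t 11.20 fix mm [15.1 -6. ] z 21.6  tooly-vs-fixy deg -90.31 F(fix) [ 0.4 21.5  9.7] tz -0.06 open -0.1 q6 -0.61 tilt [ 0.011 -0.001 -1.   ]
shift units [-0.02 -0.04  0.07] (after turn) [-0.02 -0.04  0.07] turn units [-0.01 -0.08 -0.04]
```

play_rows(series=[[0,[0.12,0,0],[0,0,0]],[0,[0,0,-0.8],[0,0,0]],[0,[-0.64,-0.55,-0.1],[0,0,0]],[0,[-0.64,-0.59,0],[0,0,0]],[0,[0,0,0.4],[0,0,0]],[0,[0,0,0.5],[0,0,0]],[0,[0,0,0],[0,0,0]]])

```text
t: 12.08
tool_pos: [0.4236, -0.3713, 0.0183]
tool_rot: [-2.324, -2.106, 0.001]
contact_force: [-0.9, 0.1, -0.6]
opening: 0.0001
grip_force: 0.0
```

```bash
python3 -c "
from h import *
goto(-31,-65,20,-90)"
```

```text
t 12.07 fix mm [-44.1 -67.3] z 18.3  tooly-vs-fixy deg -90.26 F(fix) [-0.9  0.  -0.6] tz -0.01 open 0.1 q6 -0.75 tilt [ 0.003 -0.004 -1.   ]
shift units [ 0.05  0.26 -0.04] (after turn) [ 0.05  0.26 -0.03] turn units [-0.03 -0.02 -0.03]
```

play_rows(series=[[0,[0,0.1,-0.03],[0,0,0]],[0,[0,0.1,0],[0,0,0]],[0,[0,0.05,0],[0,0,0]],[0,[0,0.04,0],[0,0,0]],[0,[0,0.03,0],[0,0,0]],[0,[0,0,0],[0,0,0]]])

```text
t: 12.82
tool_pos: [0.4411, -0.3745, 0.0228]
tool_rot: [-2.328, -2.109, 0.0]
contact_force: [-0.5, -0.6, 0.3]
opening: 0.0001
grip_force: 0.0
```

```bash
python3 -c "
from h import *
goto(-31,-65,20,-90)"
```

```text
t 12.82 fix mm [-26.5 -68.8] z 22.8  tooly-vs-fixy deg -90.27 F(fix) [-0.5 -0.7  0.3] tz -0.01 open 0.1 q6 -0.73 tilt [ 0. -0. -1.]
shift units [ 0.08 -0.09  0.06] (after turn) [ 0.08 -0.09  0.06] turn units [-0.   -0.   -0.03]
```

play_rows(series=[[0,[0,0.04,0.03],[0,0,0]],[0,[0,0.04,0],[0,0,0]],[0,[0,0,0],[0,0,0]]])

```text
t: 13.2
tool_pos: [0.4439, -0.375, 0.0215]
tool_rot: [-2.326, -2.108, 0.003]
contact_force: [-5.9, 1.3, 5.6]
opening: 0.0001
grip_force: 4.2
```

play_rows(series=[[0,[0,0.04,0],[0,0,0]],[0,[0,0.04,0],[0,0,0]],[0,[0,0,0],[0,0,0]]])

```text
t: 13.58
tool_pos: [0.4442, -0.3749, 0.0215]
tool_rot: [-2.319, -2.103, 0.011]
contact_force: [-20.0, 3.4, 14.6]
opening: -0.0004
grip_force: 11.2
```

```bash
python3 -c "
from h import *
goto(-31,-65,20,-90)"
```

```text
t 13.57 fix mm [-23.3 -69. ] z 21.5  tooly-vs-fixy deg -90.20 F(fix) [-20.3   1.5  14.6] tz 0.03 open -0.4 q6 -0.72 tilt [ 0.002 -0.013 -1.   ]
shift units [ 0.08 -0.15  0.03] (after turn) [ 0.08 -0.15  0.03] turn units [-0.09 -0.01 -0.02]
```

play_rows(series=[[0,[0,-0.2,0],[0,0,0]],[0,[0,0,-1],[0,0,0]],[0,[0,0,-0.8],[0,0,0]],[0,[0.9,0.5,0],[0,0,0]],[0,[0.9,0.45,0],[0,0,0]],[0,[0.9,0,0],[0,0,0]],[0,[0.66,0,0],[0,0,0]],[0,[0,0,0],[0,0,0]]])

```text
t: 14.58
tool_pos: [0.503, -0.2097, 0.1108]
tool_rot: [-2.325, -2.113, -0.001]
contact_force: [-0.2, 0.5, -0.3]
opening: -0.0001
grip_force: 0.0
```

```bash
python3 -c "
from h import *
goto(15,100,23,-90)"
```

```text
t 14.57 fix mm [ 19.7 101. ] z 110.8  tooly-vs-fixy deg -90.09 F(fix) [-0.3  0.5 -0.3] tz 0.02 open -0.1 q6 -0.44 tilt [ 0.001 -0.    -1.   ]
shift units [-0.02 -0.09  1.76] (after turn) [-0.02 -0.09  1.76] turn units [-0.   -0.   -0.01]
```

play_rows(series=[[0,[0,-0.09,0.6],[0,0,0]],[0,[0,0,0.6],[0,0,0]],[0,[0,0,0.55],[0,0,0]],[0,[0,0,0],[0,0,0]],[0,[-0.1,0,0],[0,0,0]],[0,[-0.1,0,0],[0,0,0]],[0,[-0.1,0,0],[0,0,0]],[0,[-0.1,0,0],[0,0,0]]])

```text
t: 15.58
tool_pos: [0.4971, -0.232, 0.0247]
tool_rot: [2.327, 2.108, 0.001]
contact_force: [0.7, 1.7, 1.2]
opening: -0.0001
grip_force: 0.6
```

```bash
python3 -c "
from h import *
goto(15,33,23,-90)"
```

```text
t 15.57 fix mm [15.9 78.3] z 24.7  tooly-vs-fixy deg -90.28 F(fix) [0.5 1.8 1.2] tz 0.03 open -0.1 q6 -0.47 tilt [-0.001  0.002 -1.   ]
shift units [-0.91 -0.01  0.04] (after turn) [-0.91 -0.02  0.03] turn units [ 0.01  0.   -0.03]
```

play_rows(series=[[0,[-0.1,0,0],[0,0,0]],[0,[-0.1,0,0],[0,0,0]],[0,[-0.1,0,0],[0,0,0]],[0,[-0.1,0,0],[0,0,0]],[0,[-0.1,0,0],[0,0,0]],[0,[-0.1,0,0],[0,0,0]],[0,[-0.1,0,0],[0,0,0]],[0,[-0.04,0,0],[0,0,0]]])

```text
t: 16.58
tool_pos: [0.4927, -0.2684, 0.0238]
tool_rot: [-2.329, -2.109, 0.0]
contact_force: [1.1, 1.0, 0.5]
opening: -0.0003
grip_force: 0.5
```

play_rows(series=[[0,[-0.03,0,0],[0,0,0]],[0,[-0.03,0,0],[0,0,0]],[0,[0,0,0],[0,0,0]]])

```text
t: 16.95
tool_pos: [0.4924, -0.2712, 0.0237]
tool_rot: [2.328, 2.109, -0.001]
contact_force: [-0.4, 0.3, 0.2]
opening: -0.0003
grip_force: 0.0
```

```bash
python3 -c "
from h import *
goto(15,34,23,-90)"
```

```text
t 16.95 fix mm [14.9 38.8] z 23.7  tooly-vs-fixy deg -90.26 F(fix) [-0.4  0.2  0.2] tz 0.00 open -0.3 q6 -0.54 tilt [-0. -0. -1.]
shift units [-0.1   0.    0.01] (after turn) [-0.1   0.    0.01] turn units [-0.    0.   -0.03]
```

play_rows(series=[[0,[-0.04,0,0],[0,0,0]],[0,[-0.04,0,0],[0,0,0]],[0,[-0.03,0,0],[0,0,0]]])

```text
t: 17.32
tool_pos: [0.4919, -0.2756, 0.0237]
tool_rot: [-2.327, -2.107, -0.002]
contact_force: [-0.2, 7.5, 3.4]
opening: 0.0
grip_force: 3.8
```

play_rows(series=[[0,[-0.03,0,0],[0,0,0]],[0,[0,0,0],[0,0,0]]])

```text
t: 17.58
tool_pos: [0.4919, -0.2757, 0.0237]
tool_rot: [-2.326, -2.106, -0.005]
contact_force: [0.6, 10.5, 5.9]
opening: 0.0001
grip_force: 4.9
```

```bash
python3 -c "
from h import *
goto(15,34,23,-90)"
```

```text
t 17.57 fix mm [14.9 34.3] z 23.7  tooly-vs-fixy deg -90.30 F(fix) [-0.4 10.5  5.9] tz -0.02 open 0.1 q6 -0.55 tilt [ 0.005 -0.001 -1.   ]
shift units [-0.01  0.    0.01] (after turn) [-0.01  0.    0.01] turn units [-0.01 -0.04 -0.04]
```

play_rows(series=[[0,[0.2,0,0],[0,0,0]],[0,[0,0,-1],[0,0,0]],[0.4,[0,0,-0.7],[0,0,-1]],[0.4,[0,0,0],[0,0,-1]],[0.4,[0,0,0],[0,0,-1]],[0.4,[0,0,0],[0,0,-1]],[0.4,[0,0,0],[0,0,-1]],[0.4,[0,0,0],[0,0,-1]]])

```text
t: 18.58
tool_pos: [0.4927, -0.2683, 0.1088]
tool_rot: [1.262, 2.876, -0.002]
contact_force: [0.2, -0.2, -1.2]
opening: 0.0341
grip_force: 0.0
```

play_rows(series=[[0.4,[0,0,0],[0,0,-1]],[0.4,[0,0,0],[0,0,-1]],[0.4,[0,0,0],[0,0,-1]],[0.4,[0,0,0],[0,0,-1]],[0.4,[0,0,0],[0,0,-0.25]],[0.4,[0,0,0],[0,0,0]]])

```text
t: 19.32
tool_pos: [0.4927, -0.2681, 0.1088]
tool_rot: [0.376, 3.119, -0.001]
contact_force: [-0.3, 0.5, 0.4]
opening: 0.0341
grip_force: 0.0
```

```bash
python3 -c "
from h import *
goto(15,3,95,-8)
im=snap('scene','s4.png');a=snap('wrist','w4.png')
a=a['color'];b=im['color'][150:290,190:310]
cv2.imwrite('pics/m4.png',np.hstack([cv2.resize(a,(450,360),interpolation=2),cv2.resize(b,(310,360),interpolation=2)]))"
```

```text
t 19.32 fix mm [15.  41.9] z 108.8  tooly-vs-fixy deg -8.36 F(fix) [-0.4  0.5  0.4] tz 0.02 open 34.1 q6 -1.96 tilt [-0. -0. -1.]
shift units [-0.11 -0.77  0.28] (after turn) [-0.11 -0.77  0.28] turn units [-0.    0.   -0.04]
```

View pics/m4.png

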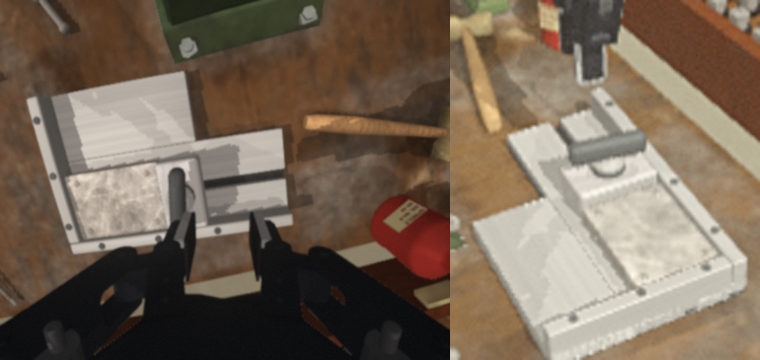

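play_rows(series=[[0.4,[-0.11,-0.4,0],[0,0,0]],[0.4,[0,-0.37,0],[0,0,0]],[0.4,[0,0,0],[0,0,0]],[0.4,[0,0,0],[0,0,0]]])

```text
t: 19.92
tool_pos: [0.4888, -0.3071, 0.1087]
tool_rot: [-0.375, -3.119, -0.001]
contact_force: [-0.3, -0.1, -0.5]
opening: 0.0338
grip_force: 0.0
```

```bash
python3 -c "
from h import *
goto(15,3,46,-8)
a=snap('wrist','w5.png')['color']
cv2.imwrite('pics/m5.png',cv2.resize(a[130:384,100:412],(737,600),interpolation=2))
im=imaging.get_image('scene')"
```

```text
t 19.93 fix mm [14.7  2.8] z 108.7  tooly-vs-fixy deg -8.33 F(fix) [-0.3 -0.1 -0.5] tz 0.07 open 33.8 q6 -2.02 tilt [ 0.  0. -1.]
shift units [-0.    0.01  1.25] (after turn) [-0.    0.01  1.25] turn units [ 0.   -0.   -0.04]
```

View pics/m5.png

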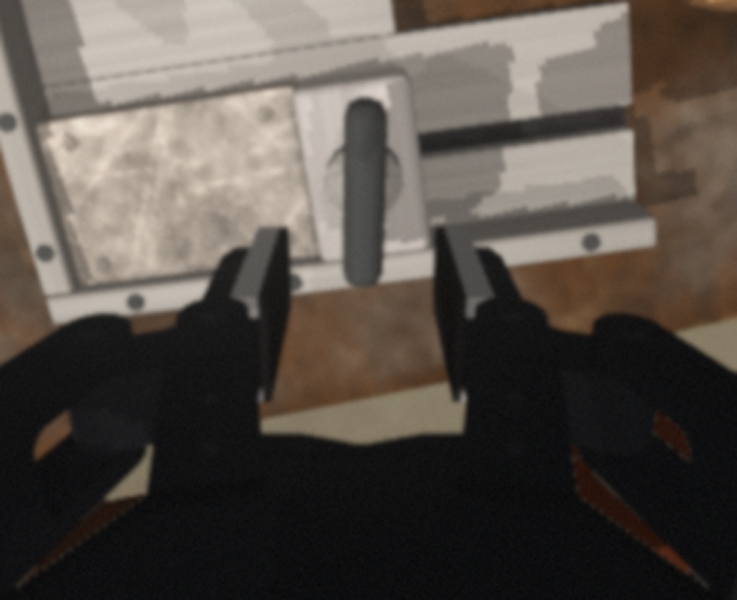

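```bash
python3 -c "
from h import *
p,R=where()
im=imaging.get_image('wrist'); H=im['hand_eye']
K=np.array([[im['fx'],0,im['cx']],[0,im['fy'],im['cy']],[0,0,1]])
for q in ((366,98),(362,286)):
    g=(np.array(q)+.5)/2.362-.5+[100,130]
    u=np.r_[cv2.undistortPoints(g.reshape(1,1,2),K,im['D']).ravel(),1]
    d=H[:3,:3]@u;c=H[:3,3];zt=(p[2]-.066)
    print('tool mm',(c+d*(zt-c[2])/d[2])*1e3)"
```

```text
t 20.02 fix mm [14.8  3.3] z 108.7  tooly-vs-fixy deg -8.27 F(fix) [ 0.1 -0.1  0.4] tz 0.02 open 34.2 q6 -2.02 tilt [ 0.  0. -1.]
tool mm [31.79329555  1.50712871 42.65263636]
tool mm [-27.81673073   0.44032696  42.65263636]
```

play_rows(series=[[0.4,[0.04,0,0.6],[0,0,0]],[0.4,[0,0,0.6],[0,0,0]],[0.4,[0,0,0.05],[0,0,0]],[0.4,[0,0,0],[0,0,0]]])

```text
t: 20.58
tool_pos: [0.4875, -0.3063, 0.047]
tool_rot: [0.373, 3.119, -0.001]
contact_force: [0.5, 0.3, 0.9]
opening: 0.0343
grip_force: 0.0
```

play_rows(series=[[0.25,[0,0,0],[0,0,0]],[0,[0,0,0],[0,0,0]],[0,[0,0,0],[0,0,0]],[0,[0,0,0],[0,0,0]]], force=25)

```text
t: 21.08
tool_pos: [0.4892, -0.3067, 0.0507]
tool_rot: [0.374, 3.115, -0.0]
contact_force: [-2.9, 6.5, 14.4]
opening: 0.0123
grip_force: 49.6
```

```bash
python3 -c "
from h import *
goto(15,3,46,-80)"
```

```text
t 21.07 fix mm [15.   3.2] z 50.7  tooly-vs-fixy deg -8.29 F(fix) [-3.5  6.2 14.4] tz -0.11 open 12.3 q6 -2.02 tilt [-0.004  0.    -1.   ]
shift units [ 0.   -0.    0.09] (after turn) [-0.   -0.    0.09] turn units [0.02 0.02 8.96]
```

play_rows(series=[[0,[0,0,-0.05],[0,0,0]],[0,[0,0,0],[0,0,0.7]],[0,[0,0,0],[0,0,0.7]],[0,[0,0,0],[0,0,0.7]],[0,[0,0,0],[0,0,0]]])

```text
t: 21.7
tool_pos: [0.4889, -0.3065, 0.0508]
tool_rot: [0.823, 3.028, 0.0]
contact_force: [2.9, 5.0, 5.2]
opening: 0.0125
grip_force: 43.6
```

```bash
python3 -c "
from h import *
goto(15,3,46,-80)"
```

```text
t 21.70 fix mm [14.7  3.3] z 50.8  tooly-vs-fixy deg -25.03 F(fix) [2.5 5.2 5.2] tz -0.12 open 12.5 q6 -1.73 tilt [-0.004  0.001 -1.   ]
shift units [-0.01 -0.    0.1 ] (after turn) [-0.01  0.    0.1 ] turn units [0.02 0.02 6.87]
```

play_rows(series=[[0,[0,0,0],[0,0,0.7]],[0,[0,0,0],[0,0,0.7]],[0,[0,0,0],[0,0,0.7]],[0,[0,0,0],[0,0,0]]])

```text
t: 22.2
tool_pos: [0.4889, -0.3065, 0.0507]
tool_rot: [1.256, 2.875, 0.002]
contact_force: [3.6, 4.6, 4.9]
opening: 0.0125
grip_force: 43.5
```

```bash
python3 -c "
from h import *
goto(15,3,46,-80)"
```

```text
t 22.20 fix mm [14.7  3.4] z 50.7  tooly-vs-fixy deg -41.81 F(fix) [3.2 4.9 4.9] tz -0.12 open 12.5 q6 -1.44 tilt [-0.003  0.002 -1.   ]
shift units [-0.01 -0.    0.09] (after turn) [-0.01  0.    0.09] turn units [0.02 0.02 4.77]
```

play_rows(series=[[0,[0,0,0],[0,0,0.7]],[0,[0,0,0],[0,0,0.7]],[0,[0,0,0],[0,0,0.7]],[0,[0,0,0],[0,0,0.7]],[0,[0,0,0],[0,0,0.7]],[0,[0,0,0],[0,0,0.7]],[0,[0,0,0],[0,0,0]]])

```text
t: 23.08
tool_pos: [0.489, -0.3065, 0.0506]
tool_rot: [2.034, 2.39, 0.003]
contact_force: [3.8, 5.2, 4.7]
opening: 0.0123
grip_force: 43.4
```

```bash
python3 -c "
from h import *
goto(15,3,46,-80)"
```

```text
t 23.07 fix mm [14.8  3.4] z 50.6  tooly-vs-fixy deg -75.41 F(fix) [3.3 5.5 4.7] tz -0.10 open 12.3 q6 -0.85 tilt [-0.001  0.004 -1.   ]
shift units [-0.01  0.    0.09] (after turn) [-0.01  0.    0.09] turn units [0.03 0.01 0.57]
```

play_rows(series=[[0,[0,0,0],[0,0,0.4]],[0,[0,0,0],[0,0,0.3]],[0,[0,0,0],[0,0,0]]])

```text
t: 23.45
tool_pos: [0.489, -0.3065, 0.0507]
tool_rot: [2.146, 2.289, 0.003]
contact_force: [4.1, 4.7, 5.2]
opening: 0.0125
grip_force: 44.2
```

play_rows(series=[[0,[0,0,0],[0,0,0.3]],[0,[0,0,0],[0,0,0.3]],[0,[0,0,0],[0,0,0]]])

```text
t: 23.82
tool_pos: [0.489, -0.3065, 0.0508]
tool_rot: [2.236, 2.202, 0.002]
contact_force: [4.1, 4.7, 6.0]
opening: 0.0122
grip_force: 63.0
```

```bash
python3 -c "
from h import *
goto(15,3,46,-80)
a=snap('wrist','w6.png')['color'];b=snap('scene','s6.png')['color'][150:290,190:310]
cv2.imwrite('pics/m6.png',np.hstack([cv2.resize(a[130:384,100:412],(440,360),interpolation=2),cv2.resize(b,(310,360),interpolation=2)]))"
```

```text
t 23.82 fix mm [14.9  3.3] z 50.8  tooly-vs-fixy deg -85.50 F(fix) [3.6 5.1 6. ] tz 1.46 open 12.2 q6 -0.67 tilt [-0.002  0.004 -1.   ]
shift units [-0.01  0.    0.1 ] (after turn) [-0.01  0.    0.1 ] turn units [ 0.02  0.01 -0.69]
```

View pics/m6.png

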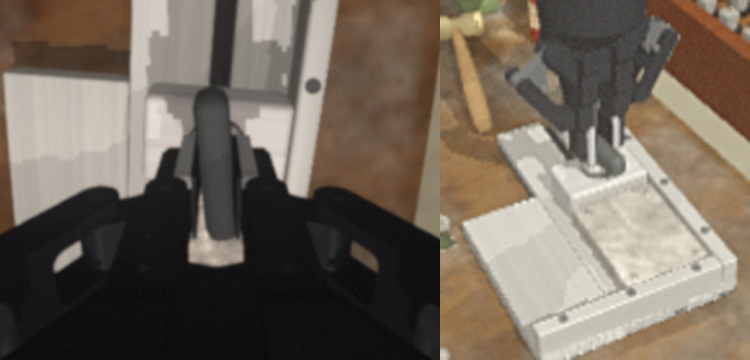

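play_rows(series=[[0.4,[0,0,0],[0,0,0]],[0.4,[0,0,0],[0,0,0]],[0.4,[0,0,0],[0,0,0]],[0.4,[0,0,-0.5],[0,0,0]],[0.4,[0,0,-1],[0,0,0]],[0.4,[0,0,-1],[0,0,0]],[0.4,[0,-0.8,-1],[0,0,0]],[0.4,[-0.5,-0.8,0],[0,0,0]]])

```text
t: 24.92
tool_pos: [0.4087, -0.331, 0.2283]
tool_rot: [2.236, 2.193, -0.001]
contact_force: [-0.6, 0.1, -0.1]
opening: 0.0343
grip_force: 0.0
```

```bash
python3 -c "
from h import *
where()
a=snap('top','t7.png')['color'][170:290,200:350];b=snap('scene','s7.png')['color'][160:290,190:310]
cv2.imwrite('pics/m7.png',np.hstack([cv2.resize(a,(420,500),interpolation=2),cv2.resize(b,(380,500),interpolation=2)]))"
```

```text
t 24.93 fix mm [-62.8 -28.6] z 228.3  tooly-vs-fixy deg -85.71 F(fix) [-0.6  0.1 -0.1] tz 0.01 open 34.3 q6 -0.80 tilt [-0.007  0.007 -1.   ]
```

View pics/m7.png

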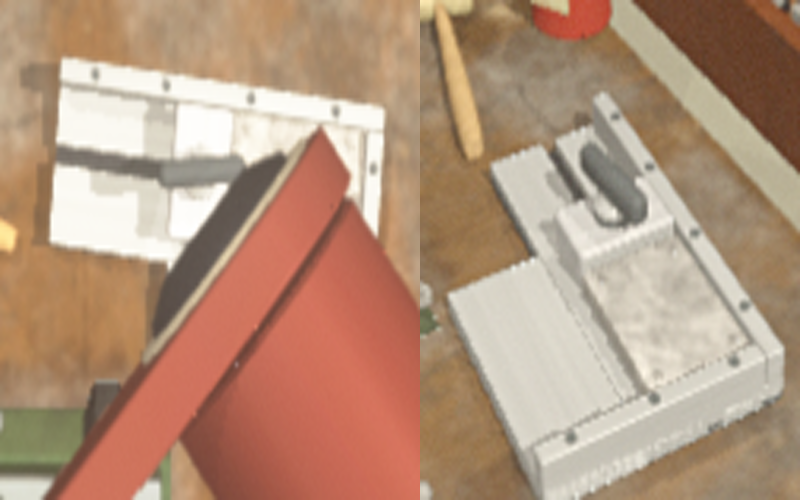

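The plate is flush with both fences, the stop touches its free end, and the bar is turned fully with the arm clear. I'm handing it in.

```bash
python3 -c "
from station import ctrl
print(ctrl.finish_job())"
```

```text
the job is handed in; nothing more can be done
None
```

The job is handed in at about 25 s of the 48 s limit: the plate is pressed flush into the corner against both fences, the stop is against its free end, and the knob is turned clockwise to its end stop; the hammer and oil can were never touched, and no verdict came back on hand-in.

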